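# Unhitch a bending press's hold-down beam from its ball stud

### The job

On the small wood-bending press, pull the red spring latch handle sideways, away from the beam, until the latch is clear of the ball, then lift the beam's socket off the ball. Finish while still holding the beam steady in the gripper with its socket about 80 mm above the ball, and leave the wooden blank in the press and the things lying around it where they are.

Things in the scene. Friction and masses are not known exactly. Their poses are not given: they have to be found in the camera images.
- press: fixed press: dark wooden board 460 x 130 x 20 mm. Origin under the ball stud, on the bench surface; x runs along the board from the ball to the beam's hinge (board spans x -80 to +380 mm), z up; the latch lies on the -y side. It does not move, but its place and yaw differ from run to run.
- ball (a point): centre of the steel ball head (40 mm wide, flat underside) of the fixed stud, 75 mm above the bench, at x = y = 0 of the press
- hinge (a point): middle of the beam's hinge axis, fixed, at x = 300 mm, y = 0, z = 85 mm of the press; the axis runs along the press's y
- beam: pale wooden beam 36 mm wide, 28 high, 300 from hinge to socket, ending in a dark steel cup (62 mm across, top 108 mm above bench) over the ball. Origin on the hinge axis, axes as the press's when down. About 0.7 kg with latch (varies 30 percent): 2 to 5 N to lift at the handle. Swings up about the hinge, 0 to 1.2 rad; falls if let go. With the latch closed it rises only about 3 mm
- socket (a point): centre of the coupler's socket, fixed to the beam; coincides with ball when the beam is down. 80 mm of lift is about 0.27 rad of swing
- latch (a joint): travel of the spring latch on the beam, 0 closed to 0.018 m fully drawn, along the press's -y. The spring pulls it shut with 5 N at 0, 8.6 N at full travel. The ball is free once it is drawn more than 10 mm; released, it springs shut
- handle (a point): grip point of the red upright latch handle: 16 mm thick (press y), 26 wide (press x), top 19 mm above the point. With latch closed and beam down it is 148 mm above the bench at x 0, y -55 mm of the press. Nothing beside it above 108 mm height. Pinch from above on the wide faces (fingers close along press y). It rides on the beam and tilts with it about press y
- blank: reddish wooden strip 40 x 220 x 12 mm lying loose across the press in its cradle under the beam, 150 mm from the ball towards the hinge; origin at the centre of its underside, 40 mm above the bench, long axis y
- jar: amber jar, 60 mm across, 75 mm high, black cap, standing on the bench; origin under its centre
- screwdriver: screwdriver with wooden handle lying on the bench on the latch side of the press, about 200 mm long along its x
- weight: small brass weight 48 mm across, 52 mm high, standing on the bench beyond the ball end of the press; origin under its centre
Not all that is in view belongs to the job. Of the things that look like the blank, the middle-sized one is meant.

How it is judged:
On the way, in this order (a step that is already met when the one before it is completed fails the run):
1. the latch is drawn clear (over 10 mm) while the beam is still down on the ball (value of joint latch above 0.01 m and z of socket in the frame of press below 0.085 m), for 0.1 s.
2. the socket is lifted over 50 mm above the ball (z of socket in the frame of press above 0.125 m and contact force between the fingers and beam above 1 N), for 0.2 s.
At the end, for the whole second after the job is handed in: The gripper's fingers hold the beam (or its latch handle) still, with the socket 60 to 100 mm above the ball, and no loose object props it (z of socket in the frame of press between 0.135 and 0.175 m and contact force between the fingers and beam above 1 N and angular speed of beam below 0.1 rad/s and contact force between beam and blank below 0.2 N and contact force between beam and jar below 0.2 N and contact force between beam and screwdriver below 0.2 N and contact force between beam and weight below 0.2 N); the arm keeps its last pose, push and grip.
It fails at once if the wooden blank is moved by more than 20 mm (distance of blank from where it was at the start of the episode above 0.02 m).
It fails at once if the jar is moved by more than 20 mm (distance of jar from where it was at the start of the episode above 0.02 m).
It fails at once if the screwdriver is moved by more than 20 mm (distance of screwdriver from where it was at the start of the episode above 0.02 m).
It fails at once if the brass weight is moved by more than 20 mm (distance of weight from where it was at the start of the episode above 0.02 m).
It also fails if it takes over 32 s, if anything falls off the work surface, if the arm or the gripper's body presses on something with over 40 N, if the wrist force passes 120 N, or if a joint passes its speed limit or range.

### The arm

A 7-joint arm with a two-finger parallel gripper is mounted at the origin on the work surface. World frame = base frame: x ahead of the robot, y to its left, z up, the work surface at z = 0. Lengths are in m, angles in rad, forces in N, time in s.
With the tool pointing down it reaches from about 0.425 to 0.875 m from the base axis. Payload 9.9 kg.
Tool frame: the origin (TCP) lies on the front face of the gripper's body, between the roots of the fingers; the fingertips stand 73 mm ahead of it and the grasp point (between the pads) lies 54 mm ahead of it; z points along the fingers, x is the direction in which the jaws open and shut, and the axes are right-handed (so a half turn about z gives the same grasp; the last joint's range is limited). The gripper opens to 85 mm and grips with 20 to 120 N. Pads are 22 mm wide; open, the fingers measure 114 mm over their backs; the gripper's body (76 mm by 85 mm) begins 54 mm behind the grasp point. The pads swing forward as they close: fully open they stand 13 mm farther back than shut.
Start: joints at [-1.187, 0.576, 0.025, 1.437, -0.015, 1.129, -0.057], TCP at [0.304, 0.602, 0.304] pointing down, gripper open.
Joint ranges: [-2.76, 2.76], [-0.34, 2.15], [-1.52, 1.57], [0.19, 2.46], [-1.09, 4.23], [0.17, 1.99], [-2.82, 2.82]. Speed limits (rad/s): [2.22, 2.22, 3.01, 3.01, 3.14, 3.14, 3.14].

### API

Orientations are given as a rotation vector (axis times angle).
In Python, from rig import * gives the robot as it stands.
- The arm moves only by the shell command python3 -m crank 'ROWS' [OPENING] [FORCE]. ROWS is JSON, a list of rows, each a list of 2 entries, a list of its own where there are three numbers: the shift along the tool's x, y, z in cm, then the turn, a rotation vector about the tool's x, y, z in degrees. In form: [[[x, y, z], [wx, wy, wz]], ...]. A call has 1 to 5 rows; each row shifts and turns the commanded pose from where the row before left it, along the tool's axes as they then stand; what a row does not reach is not made up. A row lasts 1/8 s, in which the tool goes at most 62.5 mm and 10.7 degrees, less where a joint would pass 70% of its speed; a pose out of reach is approached as far as the arm can. A call with a gripper value outside its range is refused whole. OPENING is the finger opening in cm, from 0 to 8.54, set as the call begins (- or left out, the last holds). The fingers move at their own pace and stop on an object; FORCE is the grip in N (left out, the last holds). Time passes only in rows, so rows that do not move let the fingers close. It gives the time, the measured TCP pose, the force and the opening at its end, in the units of the state.
- observe(): the state, without advancing time (a new reading comes with each control period).
- grab_frame(name): name is "scene" or "top" or "wrist"; returns a dict with "image" (420x560x3 uint8, red, green, blue), "fx", "fy", "cx", "cy" (pixels), "world_from_camera" (4x4, takes a point from camera to world coordinates). Camera axes: x right, y down, z forward; pixel columns grow to the right and rows downward; lengths in m; the calibration is good to about 2 mm. A picture is of the moment at which its call begins. There is no depth.
- sign_off(): hands the job in, once; it reports no verdict.
Trained networks look in a picture, given as the dict that the camera call returned (one of the last four; its "shot" number tells which), for a name from the list of things; names that differ only in an ending like _2 or _b are one class to them, and where a whole thing is asked for, a point or a joint stands for the part that bears it (a point fixed in the world has none). Each returns a list of dicts, best first, with "score" (0 to 1); they miss things now and then, are a little off and sometimes report something else, mostly with a low value. They report only what shows in the picture. A call takes as long as a camera call. They do not tell look-alikes from the thing itself.
- cut_out(label, picture): "region" (420x560 bool, what is visible of it) and "rect" ([left, top, width, height] in pixels, round what is visible of it).
The state is a dict: "time_s": time; "joint_pos": joint angles; "joint_vel": joint speeds; "joint_efforts": joint torques, N m; "ee_pos": TCP position; "eef_rot": TCP orientation; "wrist_force": force on the tool from outside, world axes, zero at the start; "ft_torque": the same for the moment, N m; "grip_width": finger opening in m.
Only numpy, scipy, OpenCV 4.12 (cv2) and the standard library are available. Lean on these libraries where they do the work, as an engineer would, in place of code of your own. Each camera call takes 0.05 s, during which the arm holds its last target.

## Working session

There is one attempt and no reset: what is moved stays moved. The work goes in short steps, Python scripts to look and compute and a shell command to move; the robot and the scene stay as the last step left them, time stands still between calls to the robot, and variables do not carry over. Pictures are saved under pics/ and viewed, and the job is handed in when it is done.

```bash
mkdir -p pics; ls; cat > h.py <<'E'
from rig import *
import numpy as np, cv2, json
from scipy.spatial.transform import Rotation as R
def save(f,n): cv2.imwrite('pics/'+n, f['image'][:,:,::-1])
def ray(f,u,v):
    T=np.array(f['world_from_camera']); d=T[:3,:3]@np.array([(u-f['cx'])/f['fx'],(v-f['cy'])/f['fy'],1]); return T[:3,3],d
def atz(f,u,v,z):
    o,d=ray(f,u,v); return o+d*(z-o[2])/d[2]
def proj(f,p):
    T=np.array(f['world_from_camera']); c=T[:3,:3].T@(np.array(p)-T[:3,3]); return f['fx']*c[0]/c[2]+f['cx'], f['fy']*c[1]/c[2]+f['cy']
E
python3 - <<'E'
from h import *
s=observe(); print(s)
for n in ['scene','top']:
    f=grab_frame(n); save(f,n+'0.png'); print(n,np.array(f['world_from_camera']).round(3).tolist(),f['fx'],f['cx'],f['cy'])
    for l in ['handle','blank','press','ball','jar','weight','screwdriver','beam']:
        try:
            for d in cut_out(l,f)[:3]:
                r=d['region']; ys,xs=np.nonzero(r); print(l,round(d['score'],2),d['rect'],xs.mean().round(1),ys.mean().round(1))
        except Exception as e: print(l,e)
E
```

```text
pics
{'time_s': 0.0, 'joint_pos': array([-1.1868088 ,  0.57652658,  0.02480756,  1.43789491, -0.01497131,
        1.12900504, -0.05648941]), 'joint_vel': array([-4.24381124e-04, -3.14551901e-04,  1.94868141e-03, -5.46948960e-04,
       -1.38909722e-03, -8.78030316e-05,  8.01633131e-04]), 'joint_efforts': array([ 3.44446398e-04, -7.65760231e+01,  2.25081369e+00, -2.85976124e+01,
        1.53122947e-02,  1.28156619e-02,  2.31147368e-08]), 'ee_pos': array([0.3041957 , 0.60220113, 0.30305009]), 'eef_rot': array([ 2.67493665e+00,  1.64572145e+00, -2.12749044e-03]), 'wrist_force': array([-0.70952587, -0.27667633, -0.52000941]), 'ft_torque': array([-0.02423614, -0.01544528, -0.03140296]), 'grip_width': 0.08511295431636261}
scene [[0.128, 0.651, -0.748, 1.425], [0.992, -0.077, 0.103, -0.087], [0.01, -0.755, -0.655, 0.892], [0.0, 0.0, 0.0, 1.0]] 472.6270248576626 288.45883155935377 208.15879223565065
handle 0.6 [190.0, 202.3, 16.0, 40.9] 198.2 219.4
blank 0.93 [368.4, 160.2, 74.9, 47.1] 404.6 183.9
blank 0.78 [234.0, 186.9, 35.4, 55.6] 254.6 220.8
blank 0.18 [165.1, 174.6, 171.5, 88.5] 245.2 
[... 438 characters left out ...]
0, 66.3] 235.6 207.4
top [[-0.017, -0.999, 0.041, 0.486], [-1.0, 0.017, 0.001, 0.068], [-0.002, -0.04, -0.999, 1.407], [0.0, 0.0, 0.0, 1.0]] 495.408433434302 277.26155732495283 209.186626760073
handle 0.61 [366.3, 200.7, 14.3, 13.7] 372.6 203.4
handle 0.17 [371.0, 250.8, 25.9, 21.7] 382.3 261.7
blank 0.72 [104.9, 241.0, 97.5, 87.8] 151.4 284.5
blank 0.59 [306.2, 199.4, 36.9, 79.1] 323.2 236.7
press 0.94 [236.3, 186.2, 171.2, 97.7] 322.7 237.1
ball 0.68 [238.7, 185.3, 169.0, 98.0] 322.4 237.1
jar 0.56 [371.5, 250.2, 24.3, 24.0] 382.3 261.7
weight 0.65 [426.8, 212.6, 20.9, 14.0] 435.2 218.1
screwdriver 0.76 [268.0, 148.4, 59.3, 21.4] 312.3 157.7
beam 0.8 [267.2, 182.8, 127.3, 82.2] 335.6 232.2
```

```bash
python3 - <<'E'
import cv2
for n,(x0,y0,x1,y1) in {'scene':(100,130,360,310),'top':(200,130,460,310)}.items():
    im=cv2.imread(f'pics/{n}0.png')[y0:y1,x0:x1]; cv2.imwrite(f'pics/{n}0c.png',cv2.resize(im,None,fx=3,fy=3,interpolation=cv2.INTER_CUBIC))
E
```

```text
(no output)
```

View pics/scene0c.png

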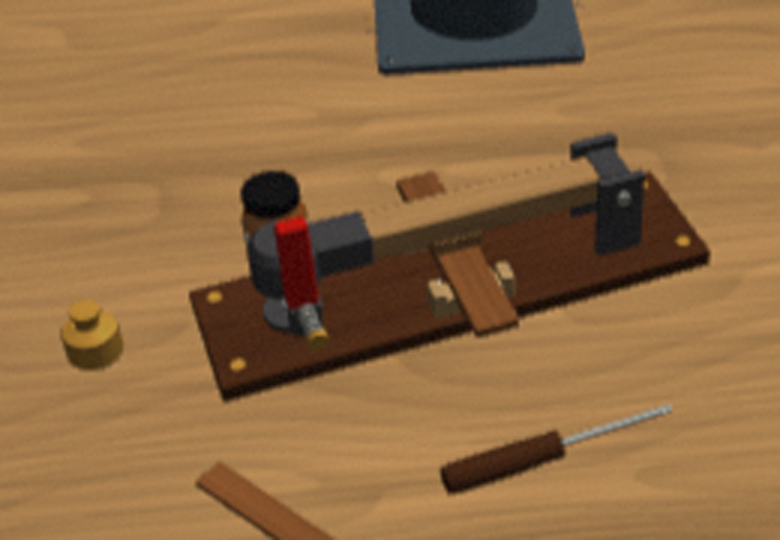

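View pics/top0c.png

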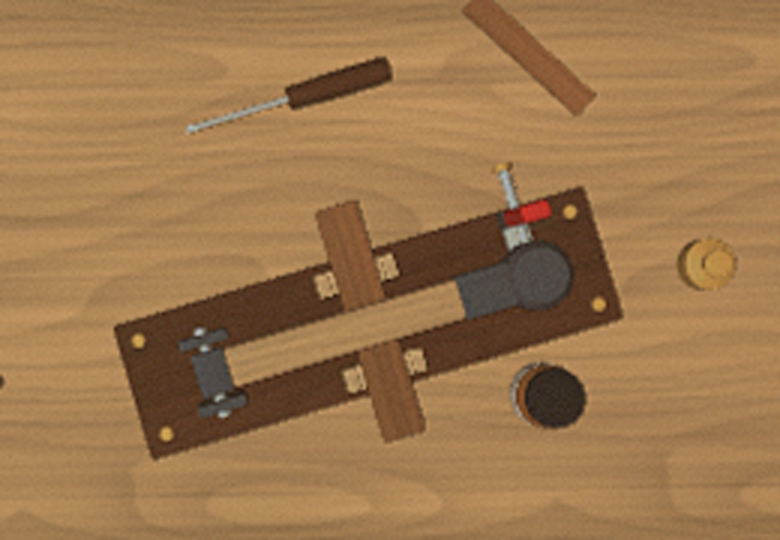

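View pics/top0.png

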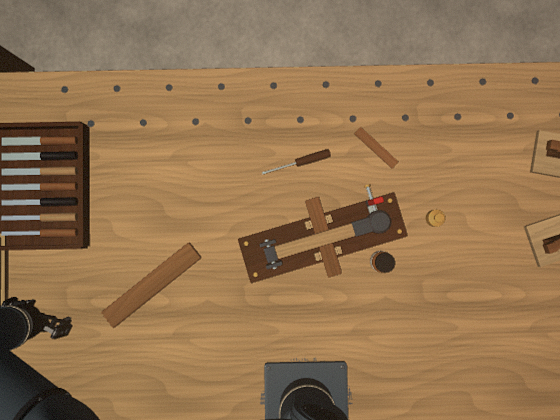

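The top view shows the press with its ball end at right (crop 540,275), the red handle at about (528,213) and the board corners at (583,187), (622,317), (155,460), (115,325). The blank lies across it under the beam. I'll fit the press pose from the corners next.

```bash
cat > fit.py <<'E'
from h import *
from scipy.optimize import least_squares
import sys
def run(ft,fs):
    P=np.array([[-80,-65,20],[-80,65,20],[380,65,20],[380,-65,20]])/1000.
    ct=[(583,187),(622,317),(155,460),(115,325)]
    cs=[(222,388),(191,293),(648,175),(709,250)]
    ct=[(u/3+200-.33,v/3+130-.33) for u,v in ct]; cs=[(u/3+100-.33,v/3+130-.33) for u,v in cs]
    def w(p,X): c,s=np.cos(p[2]),np.sin(p[2]); return np.array([p[0]+c*X[0]-s*X[1],p[1]+s*X[0]+c*X[1],X[2]])
    def res(p,sets):
        return np.concatenate([np.subtract(proj(f,w(p,X)),q) for f,qs in sets for X,q in zip(P,qs)])
    for sets in ([(ft,ct)],[(fs,cs)],[(ft,ct),(fs,cs)]):
        r=least_squares(res,[0.5,-0.15,1.8],args=(sets,)); print(r.x.round(4),np.abs(r.fun).max().round(2))
    p=r.x
    for n,X in dict(handle=[0,-.055,.148],htop=[0,-.055,.167],cuptop=[0,0,.108],hinge=[.3,0,.085]).items():
        W=w(p,X); print(n,W.round(4),'top',np.round((np.array(proj(ft,W))-[200,130])*3),'scene',np.round((np.array(proj(fs,W))-[100,130])*3))
ft=grab_frame('top');fs=grab_frame('scene');run(ft,fs)
E
python3 fit.py
```

```text
[ 0.5032 -0.2006  1.8445] 1.2
[ 0.5066 -0.2012  1.8463] 1.73
[ 0.5044 -0.2009  1.8454] 2.13
handle [ 0.5573 -0.186   0.148 ] top [532. 209.] scene [292. 240.]
htop [ 0.5573 -0.186   0.167 ] top [537. 208.] scene [290. 222.]
cuptop [ 0.5044 -0.2009  0.108 ] top [542. 272.] scene [281. 236.]
hinge [0.423  0.0878 0.085 ] top [213. 370.] scene [606. 173.]
```

```bash
cat > goal.py <<'E'
from h import *
p=[0.5044,-0.2009,1.8454]
py=np.array([-np.sin(p[2]),np.cos(p[2]),0]); px=np.array([np.cos(p[2]),np.sin(p[2]),0])
def show(tgt,lab=''):
    s=observe(); M=R.from_rotvec(s['eef_rot']).as_matrix()
    print(lab,'t',round(s['time_s'],2),'pos',s['ee_pos'].round(4),'grip',s['grip_width'].round(4),'F',s['wrist_force'].round(1),'q',s['joint_pos'].round(2))
    print(' x',M[:,0].round(3),'z',M[:,2].round(3))
    for sg in (1,-1):
        X=sg*py; Z=np.array([0,0,-1.]); G=np.stack([X,np.cross(Z,X),Z],1)
        print(' turn deg (tool)',np.degrees(R.from_matrix(M.T@G).as_rotvec()).round(1))
    print(' shift cm (tool now)',(100*M.T@(np.array(tgt)-s['ee_pos'])).round(2))
E
python3 -c "
from goal import *
show([.5573,-.186,.30])"
```

```text
Traceback (most recent call last):
  File "goal.py", line 6, in show
    print(lab,'t',round(s['time_s'],2),'pos',s['ee_pos'].round(4),'grip',s['grip_width'].round(4),'F',s['wrist_force'].round(1),'q',s['joint_pos'].round(2))
                                                                         ^^^^^^^^^^^^^^^^^^^^^
AttributeError: 'float' object has no attribute 'round'
```

```bash
sed -i "s/s\['grip_width'\].round(4)/round(s['grip_width'],4)/" goal.py
python3 -c "
from goal import *
show([.5573,-.186,.30])"
```

```text
t 1.0 pos [0.3044 0.6025 0.3039] grip 0.0853 F [-0.3 -0.2  0.1] q [-1.19  0.58  0.02  1.44 -0.02  1.13 -0.06]
 x [0.451 0.893 0.   ] z [-0.  0. -1.]
 turn deg (tool) [   0.    -0.  -132.5]
 turn deg (tool) [-0.  -0.  47.5]
 shift cm (tool now) [-58.97  58.13   0.39]
```

```bash
python3 -m crank '[[[-2,2,0],[0,0,0]],[[-4,4,0],[0,0,0]],[[-4,4,0],[0,0,0]],[[-4,4,0],[0,0,0]],[[-4,4,0],[0,0,0]]]' 6
python3 -m crank '[[[-4,4,0],[0,0,0]],[[-4,4,0],[0,0,0]],[[-4,4,0],[0,0,0]],[[-4,4,0],[0,0,0]],[[-4,4,0],[0,0,0]]]'
python3 -m crank '[[[-4,4,0],[0,0,0]],[[-4,4,0],[0,0,0]],[[-4,4,0],[0,0,0]],[[-3,3,0],[0,0,0]],[[-2,2,0],[0,0,0]]]'
python3 -m crank '[[[0,0,0],[0,0,9.5]],[[0,0,0],[0,0,9.5]],[[0,0,0],[0,0,9.5]],[[0,0,0],[0,0,9.5]],[[0,0,0],[0,0,9.5]]]'
python3 -m crank '[[[0,0,0],[0,0,0]]]'
python3 -c "
from goal import *
show([.5573,-.186,.30])
f=grab_frame('wrist'); save(f,'w1.png'); print(np.array(f['world_from_camera']).round(3).tolist())
for X in ([.5573,-.186,.167],):print(proj(f,X))
for d in cut_out('handle',f)[:3]: print(d['score'],d['rect'])
"
```

```text
time_s: 1.62
ee_pos: [0.3843, 0.3589, 0.3041]
eef_rot: [-2.676, -1.646, -0.001]
wrist_force: [1.6, 0.2, -0.3]
grip_width: 0.0597
time_s: 2.25
ee_pos: [0.4726, 0.0902, 0.3043]
eef_rot: [2.675, 1.646, 0.002]
wrist_force: [0.7, 0.0, -0.0]
grip_width: 0.06
time_s: 2.88
ee_pos: [0.5475, -0.1389, 0.304]
eef_rot: [2.677, 1.643, -0.0]
wrist_force: [0.4, 0.4, 0.2]
grip_width: 0.0601
time_s: 3.5
ee_pos: [0.5473, -0.1364, 0.304]
eef_rot: [-3.113, -0.421, -0.0]
wrist_force: [-0.1, -0.3, -0.0]
grip_width: 0.0597
time_s: 3.62
ee_pos: [0.5474, -0.1362, 0.3039]
eef_rot: [3.112, 0.431, -0.0]
wrist_force: [0.1, 0.1, -1.1]
grip_width: 0.0603
 t 3.62 pos [ 0.5474 -0.1362  0.3039] grip 0.0603 F [ 0.1  0.1 -1.1] q [-0.12  0.44  0.42  1.75 -0.21  1.    0.65]
 x [ 0.962  0.272 -0.   ] z [-0. -0. -1.]
 turn deg (tool) [  -0.    0. -180.]
 turn deg (tool) [0. 0. 0.]
 shift cm (tool now) [-0.4   5.06  0.39]
[[0.963, 0.259, 0.082, 0.527], [0.271, -0.918, -0.291, -0.062], [-0.0, 0.302, -0.953, 0.375], [0.0, 0.0, 0.0, 1.0]]
(np.float64(273.83959648290397), np.float64(302.19763828861625))
0.82 [240.4, 220.6, 45.9, 94.3]
0.59 [68.6, 29.6, 279.2, 55.4]
```

View pics/w1.png

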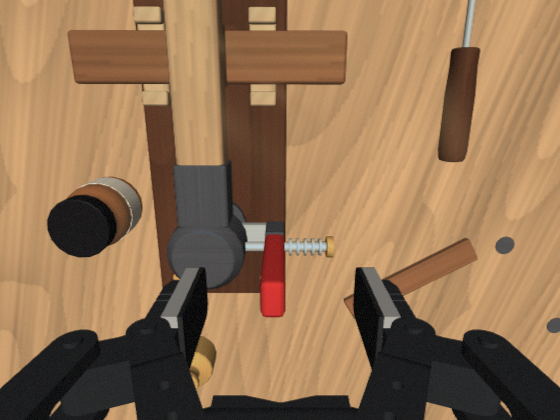

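Wrist view: the handle's top face is centred at about (273,301), and the prediction was (274,302). The fit holds, so I'm going in.

```bash
python3 -m crank '[[[-0.2,2.5,0],[0,0,0]],[[-0.2,2.5,0.4],[0,0,0]],[[0,0,2],[0,0,0]],[[0,0,2],[0,0,0]],[[0,0,2],[0,0,0]]]' 5
python3 -m crank '[[[0,0,1.5],[0,0,0]],[[0,0,1.5],[0,0,0]],[[0,0,1],[0,0,0]],[[0,0,0],[0,0,0]]]'
python3 -c "
from goal import *
show([.5573,-.186,.202])
f=grab_frame('wrist'); save(f,'w2.png')"
```

```text
time_s: 4.35
ee_pos: [0.5569, -0.1858, 0.2393]
eef_rot: [-3.111, -0.434, -0.001]
wrist_force: [-0.1, 0.3, -0.2]
grip_width: 0.0502
time_s: 4.85
ee_pos: [0.5567, -0.1856, 0.1993]
eef_rot: [-3.112, -0.429, 0.002]
wrist_force: [0.1, -0.6, -0.1]
grip_width: 0.0499
 t 4.85 pos [ 0.5567 -0.1856  0.1993] grip 0.0499 F [ 0.1 -0.6 -0.1] q [ 0.01  0.59  0.37  1.81 -0.28  0.79  0.79]
 x [ 0.963  0.271 -0.001] z [-0.001  0.    -1.   ]
 turn deg (tool) [1.0e-01 0.0e+00 1.8e+02]
 turn deg (tool) [-0.   0.1 -0. ]
 shift cm (tool now) [ 0.04  0.06 -0.27]
```

View pics/w2.png

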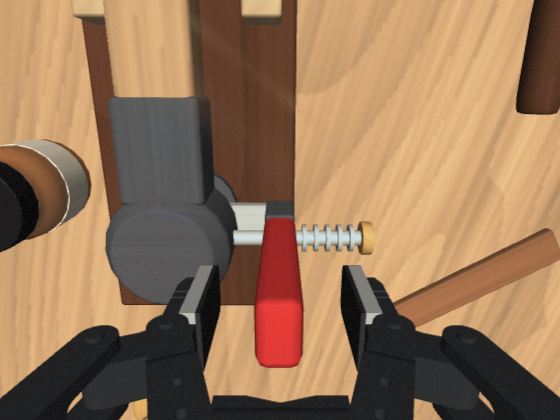

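The handle (x≈279) sits between the pads, whose midpoint is ≈280. Closing.

```bash
python3 -m crank '[[[0,0,0],[0,0,0]],[[0,0,0],[0,0,0]],[[0,0,0],[0,0,0]],[[0,0,0],[0,0,0]]]' 0.5 70
python3 -m crank '[[[0.4,0,0],[0,0,0]],[[0.4,0,0],[0,0,0]],[[0.4,0,0],[0,0,0]],[[0.3,0,0],[0,0,0]],[[0,0,0],[0,0,0]]]'
python3 -c "
from goal import *
show([.5573,-.186,.202])
f=grab_frame('wrist'); save(f,'w3.png')"
```

```text
time_s: 5.4
ee_pos: [0.5565, -0.186, 0.2006]
eef_rot: [3.112, 0.428, -0.0]
wrist_force: [-2.7, 0.6, 4.7]
grip_width: 0.0154
time_s: 6.02
ee_pos: [0.5701, -0.1823, 0.2005]
eef_rot: [-3.112, -0.428, 0.003]
wrist_force: [-7.1, -1.3, 8.9]
grip_width: 0.0152
 t 6.03 pos [ 0.5701 -0.1823  0.2005] grip 0.0152 F [-7.1 -1.3  8.9] q [-0.    0.6   0.37  1.78 -0.28  0.81  0.78]
 x [ 0.963  0.27  -0.002] z [-0.002 -0.    -1.   ]
 turn deg (tool) [  0.2   0.  179.9]
 turn deg (tool) [-0.   0.1 -0.1]
 shift cm (tool now) [-1.33  0.02 -0.15]
```

View pics/w3.png

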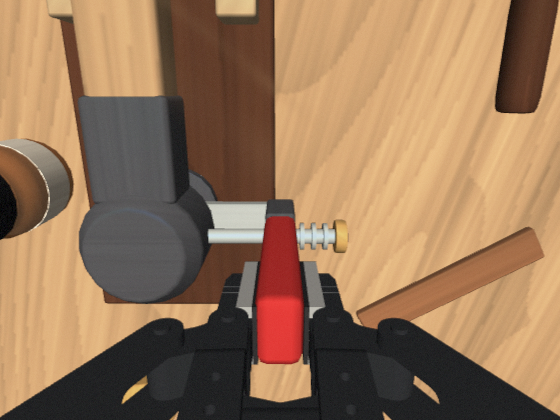

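The latch is drawn about 14 mm: the tip moved 14 mm along the pull and the force is about 7 N, as the spring should give. Now I'll swing the beam up about the hinge, tilting the gripper with it. Each 1.5° row is y −0.31 cm, z −0.78 cm.

```bash
python3 -m crank '[[[0.1,0,0],[0,0,0]],[[0,-0.15,-0.39],[-0.75,0,0]],[[0,-0.31,-0.78],[-1.5,0,0]],[[0,-0.31,-0.78],[-1.5,0,0]],[[0,0,0],[0,0,0]]]'
python3 -c "
from goal import *
show([.5573,-.186,.202])
f=grab_frame('wrist'); save(f,'w4.png')
f=grab_frame('scene'); cv2.imwrite('pics/s4.png',cv2.resize(f['image'][130:310,100:360,::-1],None,fx=3,fy=3))"
```

```text
time_s: 6.7
ee_pos: [0.568, -0.1743, 0.2191]
eef_rot: [3.047, 0.419, 0.008]
wrist_force: [-6.7, -5.2, -3.5]
grip_width: 0.0151
 t 6.7 pos [ 0.568  -0.1743  0.2191] grip 0.0151 F [-6.7 -5.2 -3.5] q [-0.08  0.57  0.42  1.8  -0.23  0.8   0.71]
 x [ 0.963  0.27  -0.004] z [ 0.014 -0.064 -0.998]
 turn deg (tool) [  0.4  -5.9 179.8]
 turn deg (tool) [ 3.8  0.2 -0.1]
 shift cm (tool now) [-1.34  0.72  1.77]
```

View pics/w4.png

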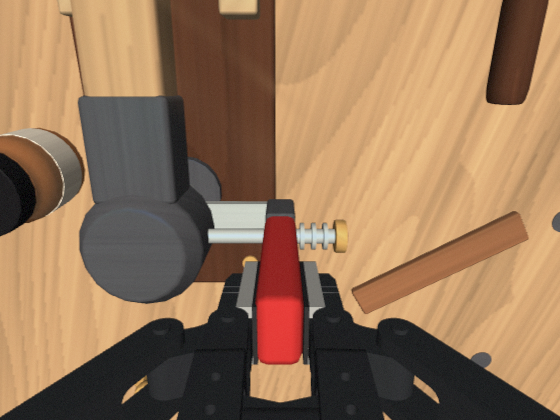

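View pics/s4.png

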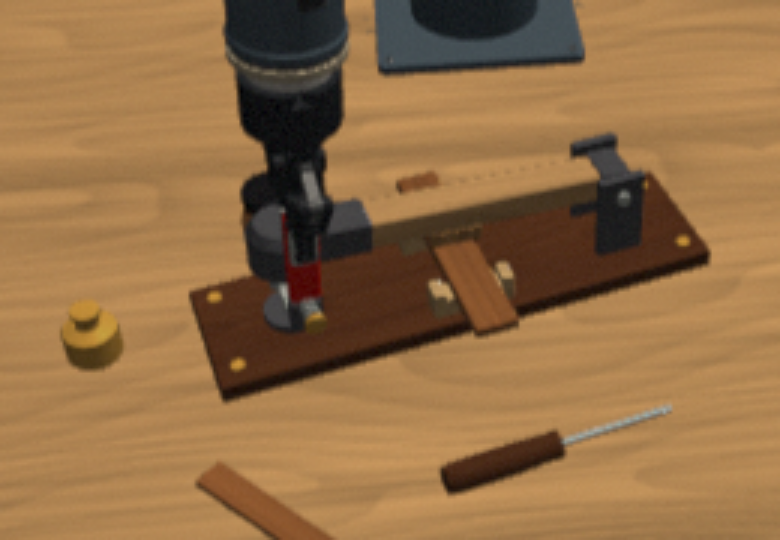

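In the wrist view the beam, cup and handle stay put relative to the fingers, while the board moves away below. So the beam is rising cleanly and I'll continue.

```bash
python3 -m crank '[[[0,-0.31,-0.78],[-1.5,0,0]],[[0,-0.31,-0.78],[-1.5,0,0]],[[0,-0.31,-0.78],[-1.5,0,0]],[[0,-0.31,-0.78],[-1.5,0,0]],[[0,0,0],[0,0,0]]]'
python3 -m crank '[[[0,-0.31,-0.78],[-1.5,0,0]],[[0,-0.31,-0.78],[-1.5,0,0]],[[0,-0.31,-0.78],[-1.5,0,0]],[[0,-0.31,-0.78],[-1.5,0,0]],[[0,0,0],[0,0,0]]]'
python3 -m crank '[[[0,0,0],[0,0,0]],[[0,0,0],[0,0,0]],[[0,0,0],[0,0,0]],[[0,0,0],[0,0,0]]]'
python3 -c "
from goal import *
show([.5573,-.186,.202])
f=grab_frame('wrist'); save(f,'w5.png')
f=grab_frame('scene'); cv2.imwrite('pics/s5.png',cv2.resize(f['image'][130:310,100:360,::-1],None,fx=3,fy=3))
th=np.radians(15.75)
for X in ([-.3,.0,.023],[-.3,-.07,.063]):
  v=np.array([.3+X[0]*np.cos(th)+X[2]*np.sin(th),X[1],.085-X[0]*np.sin(th)+X[2]*np.cos(th)])
  W=np.array([p[0],p[1],0])+px*v[0]+py*v[1]+[0,0,v[2]]; print(W.round(3),(np.array(proj(f,W))-[100,130])*3)
"
```

```text
time_s: 7.42
ee_pos: [0.5638, -0.1593, 0.2488]
eef_rot: [2.945, 0.404, 0.029]
wrist_force: [-6.8, -4.9, -2.6]
grip_width: 0.0152
time_s: 8.05
ee_pos: [0.5587, -0.1415, 0.2768]
eef_rot: [2.841, 0.39, 0.048]
wrist_force: [-6.6, -5.9, -2.9]
grip_width: 0.0154
time_s: 8.55
ee_pos: [0.5584, -0.1419, 0.2763]
eef_rot: [2.843, 0.389, 0.047]
wrist_force: [-7.4, -5.2, -3.2]
grip_width: 0.0154
 t 8.55 pos [ 0.5584 -0.1419  0.2763] grip 0.0154 F [-7.4 -5.2 -3.2] q [-0.37  0.49  0.61  1.86 -0.03  0.76  0.46]
 x [ 0.963  0.268 -0.005] z [ 0.068 -0.262 -0.963]
 turn deg (tool) [  0.5 -24.6 178.1]
 turn deg (tool) [15.7  0.3 -0.2]
 shift cm (tool now) [-1.26  2.05  8.3 ]
[ 0.5   -0.184  0.189] [290.16909406 155.69251346]
[ 0.564 -0.155  0.227] [322.09754428 164.5001948 ]
```

View pics/w5.png

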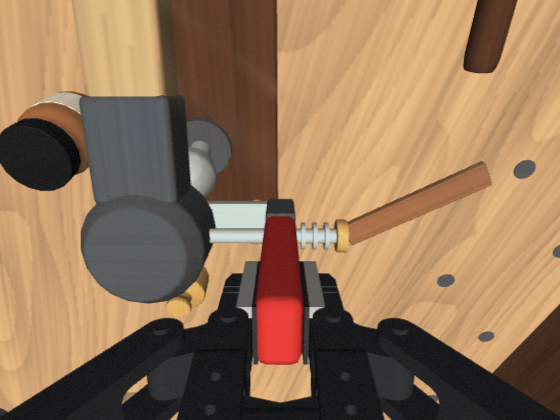

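View pics/s5.png

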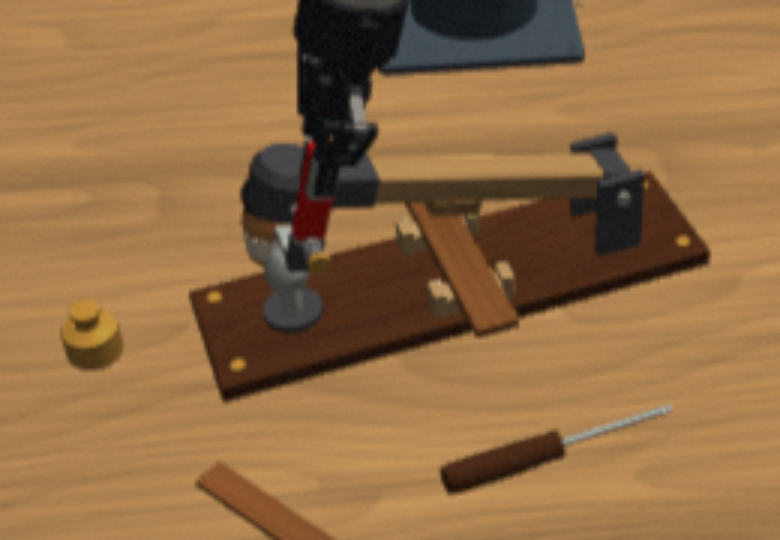

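The beam is up and off the ball. The predicted cup top (290,156) matches the one seen at about (287,157). The tilt is 15.7°, which gives roughly 80 mm of lift. The blank, jar, screwdriver and weight look unmoved.

```bash
python3 -c "
from rig import *
print(sign_off()); print(observe()['grip_width'])"
```

```text
the job is handed in; nothing more can be done
None
the job is handed in; nothing more can be done
```

I drew the latch, swung the beam's socket up off the ball, and handed the job in with the gripper still holding the latch handle. No verdict is reported.

- **Latch:** I pinched the red handle from above and pulled it about 14 mm away from the beam. The sideways force of about 7 N fits the spring at that travel. I added 1 mm more before lifting.
- **Lift:** I swung the beam up about its hinge with the gripper tilting along. The tool tilt was 15.7°, which puts the socket about 81 mm above the ball. The tool rose 76 mm against 77 mm expected, and the cup appears in the last scene picture where the model predicts it.
- **Hold:** the handle stayed put between the fingers throughout. The pose was steady over the last 0.5 s before hand-in, with the gripper set to 70 N.
- **Surroundings:** the blank, screwdriver and brass weight look unmoved in the scene pictures. The jar is partly hidden by the beam there, but it shows standing and clear in the wrist view. I judged these by eye and did not measure them.
- **Time:** about 8.7 s of the 32 s.

No check failed. The two cameras placed the press 3 mm apart, but the wrist picture confirmed the handle position to about 1 pixel.

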